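Roll the stray tins back into their hollows

TASK

Two food tins have rolled out of their hollows to the two ends of the low wooden tin crate. Roll each of them, without lifting it off the crate's floor and without pressing hard on it, down into the empty hollow nearest to it so that it lies there at rest and square in the crate. Leave the third tin lying in the middle hollow, and do not disturb the mill and the flat tin beside the crate.

Things in the scene. Friction and masses are not known exactly. Their poses are not given: they have to be found in the camera images.
- tray: fixed wooden crate, 96 mm along x, 316 mm along y; origin: centre of its underside, z up. Floor 16 mm above the origin, with three rounded hollows along x (37 mm wide, 6 mm deep) at y = -68, 0, +68 mm. End boards at y = +-148 mm (inner faces), 72 mm high, 1.4 mm below the top of a tin on the floor. Side rails at x = +-42 mm (inner faces), tops 66 mm above the origin.
- tin_a_center (a point): stray tin: centre of a white and blue food tin on its side: 72 mm long, 57.4 mm across; 0.12 to 0.26 kg; the point's z axis runs along the tin. Starts on the crate's floor, 1 to 5 mm from an end board: no room for a finger between, nor at its ends. A fingertip pressed lightly on its top and drawn to the middle rolls it by half the fingertip's travel.
- tin_b_center (a point): stray tin: centre of a white and blue food tin on its side: 72 mm long, 57.4 mm across; 0.12 to 0.26 kg; the point's z axis runs along the tin. Starts on the crate's floor, 1 to 5 mm from an end board: no room for a finger between, nor at its ends. A fingertip pressed lightly on its top and drawn to the middle rolls it by half the fingertip's travel.
- tin_c_center (a point): centre of the third tin, like the others, 72 mm long, 57.4 mm across, lying in the middle hollow; the point's z axis runs along the tin. Stays there.
- hollow_left (a point): where the centre of a tin is when it lies fully down in the crate's left (crate y = +68 mm) hollow; same axes as the crate. 39 mm above the crate's origin. Empty at the start.
- hollow_mid (a point): where the centre of a tin is when it lies fully down in the crate's middle hollow; same axes as the crate. Holds the third tin.
- hollow_right (a point): where the centre of a tin is when it lies fully down in the crate's right (crate y = -68 mm) hollow; same axes as the crate. 39 mm above the crate's origin. Empty at the start.
- salt_mill_center (a point): centre (45 mm up) of a small white salt shaker or mill, 44 mm across, 90 mm tall, standing to the left of the crate; bystander.
- flat_tin_center (a point): centre (20 mm up) of a flat round tin, 86 mm across, 40 mm high, standing to the right of the crate; bystander.
Mind the look-alikes: they are no part of the job. Leave any green look-alike of the part that bears tin_b_center alone.

How it is judged (in metres and radians):
On the way:
1. one of the two stray tins lies in an outer hollow (((y of tin_a_center in the frame of hollow_left between -0.006 and 0.006 m and z of tin_a_center in the frame of hollow_left between -0.006 and 0.003 m and angle between the z axis of tin_a_center and the x axis of hollow_left, either way round below 0.1 rad) or (y of tin_a_center in the frame of hollow_right between -0.006 and 0.006 m and z of tin_a_center in the frame of hollow_right between -0.006 and 0.003 m and angle between the z axis of tin_a_center and the x axis of hollow_right, either way round below 0.1 rad) or (y of tin_b_center in the frame of hollow_left between -0.006 and 0.006 m and z of tin_b_center in the frame of hollow_left between -0.006 and 0.003 m and angle between the z axis of tin_b_center and the x axis of hollow_left, either way round below 0.1 rad) or (y of tin_b_center in the frame of hollow_right between -0.006 and 0.006 m and z of tin_b_center in the frame of hollow_right between -0.006 and 0.003 m and angle between the z axis of tin_b_center and the x axis of hollow_right, either way round below 0.1 rad))), for 0.2 s.
At the end, for the whole second after the job is handed in: One stray tin lies in each outer hollow and the third tin in the middle one: each centre within 6 mm of its hollow's line and no more than 3 mm above the fully seated height, each tin parallel to its hollow within 0.1 rad, all three at rest and untouched ((((y of tin_a_center in the frame of hollow_left between -0.006 and 0.006 m and z of tin_a_center in the frame of hollow_left between -0.006 and 0.003 m and angle between the z axis of tin_a_center and the x axis of hollow_left, either way round below 0.1 rad) and (y of tin_b_center in the frame of hollow_right between -0.006 and 0.006 m and z of tin_b_center in the frame of hollow_right between -0.006 and 0.003 m and angle between the z axis of tin_b_center and the x axis of hollow_right, either way round below 0.1 rad)) or ((y of tin_a_center in the frame of hollow_right between -0.006 and 0.006 m and z of tin_a_center in the frame of hollow_right between -0.006 and 0.003 m and angle between the z axis of tin_a_center and the x axis of hollow_right, either way round below 0.1 rad) and (y of tin_b_center in the frame of hollow_left between -0.006 and 0.006 m and z of tin_b_center in the frame of hollow_left between -0.006 and 0.003 m and angle between the z axis of tin_b_center and the x axis of hollow_left, either way round below 0.1 rad))) and y of tin_c_center in the frame of hollow_mid between -0.006 and 0.006 m and z of tin_c_center in the frame of hollow_mid between -0.006 and 0.003 m and angle between the z axis of tin_c_center and the x axis of hollow_mid, either way round below 0.1 rad and linear speed of each of tin_a, tin_b, tin_c below 0.02 m/s and angular speed of each of tin_a, tin_b, tin_c below 0.5 rad/s).
It fails at once if a stray tin is lifted off the crate's floor (centre more than 10 mm above its height on the flat) (z of any of tin_a_center, tin_b_center in the frame of tray above 0.055 m).
It fails at once if a tin is pressed with more than 40 N (contact force between the fingers and tin_a above 40 N or contact force between the fingers and tin_b above 40 N or contact force between the fingers and tin_c above 40 N).
It fails at once if the third tin leaves the middle hollow (moved by more than 15 mm) (distance of tin_c_center from where it was at the start of the episode above 0.015 m).
It fails at once if the mill or the flat tin beside the crate is moved by more than 20 mm (distance of any of salt_mill_center, flat_tin_center from where it was at the start of the episode above 0.02 m).
It also fails if it takes over 58 s, if anything falls off the work surface, if the arm or the gripper's body presses on something with over 40 N, if the wrist force passes 120 N, or if a joint passes its speed limit or range.

ROBOT

A 7-joint arm with a two-finger parallel gripper is mounted at the origin on a cart in front of the work surface, level with it; the furniture and walls round the work are solid. World frame = base frame: x ahead of the robot, y to its left, z up, the work surface at z = 0. Lengths are in m, angles in degrees, forces in N, time in s.
With the tool pointing down it reaches from about 0.425 to 0.875 m from the base axis. Payload 4.7 kg.
Tool frame: the origin (TCP) lies on the centre line of the jaws, within the pads' length; the fingertips stand 8 mm ahead of it and the grasp point (between the pads) lies 11 mm behind it; z points along the fingers, y is the direction in which the jaws open and shut (so a half turn about z gives the same grasp; the last joint's range is limited). The gripper opens to 87 mm and grips with 3 to 60 N. Pads are 19 mm wide; open, the fingers measure 117 mm over their backs; the gripper's body (75 mm by 190 mm) begins 51 mm behind the grasp point.
Start: joints at [69.391, 18.392, -4.016, 83.108, 1.295, 78.541, -3.26], TCP at [0.237, -0.605, 0.204] pointing down, gripper open.
Joint ranges: [-163.93, 163.93], [-17.29, 119.83], [-79.2, 71.16], [3.27, 140.29], [-89.18, 269.18], [5.43, 117.66], [-154.24, 154.24]. Speed limits (degrees/s): [147.25, 147.25, 180, 180, 180, 180, 180].

INTERFACE

Orientations are given as [roll, pitch, yaw] about the fixed x, y, z axes, in that order (R = Rz(yaw) Ry(pitch) Rx(roll)).
In Python, from cell import env gives the robot as it stands. The module is installed in compiled form; this text tells all that it offers.
- The arm moves only by the tool move_arm, never from a script. Its argument "steps" is a list of rows, each a list of 2 entries, a list of its own where there are three numbers: the shift along the tool's x, y, z in m, then the turn about the tool's z in rad. A call has 1 to 20 rows; each row is the pose to reach, as a shift and turn from the pose commanded when the call began, along the tool's axes at that moment; what a row does not reach only later rows make up. A row lasts 1/8 s, in which the tool goes at most 62.5 mm and 10.7 degrees, less where a joint would pass 70% of its speed; a pose out of reach is approached as far as the arm can. A call with a gripper value outside its range is refused whole. "hand" is the closure, from -1 (fully open) to 1 (shut), set as the call begins (left out, the last holds). The fingers move at their own pace and stop on an object; "squeeze" is the grip in N (left out, the last holds). Time passes only in rows, so rows that repeat a pose let the fingers close. It gives the time, the measured TCP pose, the force and the opening at its end, in the units of the state.
- env.get_obs(): the state, without advancing time (a new reading comes with each control period).
- env.read_camera(name): name is "scene" or "top" or "wrist"; returns (picture, depth): 400x640x3 uint8, red, green, blue; 400x640 float32, m along the optical axis (not along the pixel's ray), 0 where there is no reading.
- env.calibration(name): a dict with "intrinsics" (3x3 intrinsics, pixels), "position" and "orientation" of the camera in the world; the wrist camera has in their place "mount" (4x4, takes a point from camera to tool coordinates, whose origin is the TCP and whose axes are the flange's). Camera axes: x right, y up, looking along -z (the intrinsics and any distortion apply to the point x, -y, -z); pixel columns grow to the right and rows downward; lengths in m; the calibration is good to about 2 mm. A picture is of the moment at which its call begins: read the wrist's pose just before it. calibration takes no time and is no camera call.
- env.sign_off(): hands the job in, once; it reports no verdict.
Trained networks look in the newest picture that a camera, given by its name, has taken for a name from the list of things; names that differ only in an ending like _2 or _b are one class to them, and where a whole thing is asked for, a point or a joint stands for the part that bears it (a point fixed in the world has none). Each returns a list of dicts, best first, with "conf" (0 to 1); they miss things now and then, are a little off and sometimes report something else, mostly with a low value. They report only what shows in the picture. A call takes as long as a camera call. They do not tell look-alikes from the thing itself.
- env.cut_out(camera, query): "region" (400x640 bool, what is visible of it) and "uv" ([column, row] in pixels, amid what is visible of it).
The state is a dict: "time_s": time; "qpos": joint angles; "joint_velocities": joint speeds; "effort": joint torques, N m; "tool_pos": TCP position; "tool_rot": TCP orientation; "force": force on the tool from outside, world axes, zero at the start; "wrist_torque": the same for the moment, N m; "grip_width": finger opening in m.
Only numpy, scipy, OpenCV 4.12 (cv2) and the standard library are available. Lean on these libraries where they do the work, as an engineer would, in place of code of your own. Each camera call takes 0.05 s, during which the arm holds its last target. There are 200 camera calls.

## Working session

There is one attempt and no reset: what is moved stays moved. The work goes in short steps, Python scripts to look and compute and a tool call to move; the robot and the scene stay as the last step left them, time stands still between calls to the robot, and variables do not carry over. Pictures are saved under pics/ and viewed, about 8 in all and at most 12, crops included, and the job is handed in when it is done.

Besides the shell and the picture viewer there is one more tool, called after ">>>" in YAML: its name, and indented under it one key for each argument. move_arm: Moves the arm, as the interface text tells. Its arguments: {"type":"object","properties":{"steps":{"type":"array"},"hand":{"type":"number"},"squeeze":{"type":"number"}},"required":["steps"]}

```bash
mkdir -p pics; cat > h.py <<'E'
import numpy as np, cv2
from scipy.spatial.transform import Rotation as R
from cell import env
def cam(name):
    o=env.get_obs(); im,d=env.read_camera(name); return o,im,d
def pose(name,o=None):
    c=env.calibration(name)
    K=np.array(c["intrinsics"])
    if "mount" in c:
        M=np.array(c["mount"]); T=np.eye(4); T[:3,:3]=R.from_euler('xyz',o["tool_rot"],degrees=True).as_matrix(); T[:3,3]=o["tool_pos"]; return K,T@M
    T=np.eye(4); q=c["orientation"]; q=np.array(q)
    T[:3,:3]=q if q.shape==(3,3) else R.from_euler('xyz',q,degrees=True).as_matrix()
    T[:3,3]=c["position"]; return K,T
def pts(d,K,T):
    v,u=np.mgrid[:400,:640]; 
    P=np.stack([(u-K[0,2])/K[0,0]*d,-(v-K[1,2])/K[1,1]*d,-d],-1)
    return P@T[:3,:3].T+T[:3,3]
E
python3 - <<'E'
from h import *
print(env.get_obs())
for n in("scene","top"):
    print(env.calibration(n))
    o,im,d=cam(n); K,T=pose(n,o); P=pts(d,K,T)
    np.savez(n,P=P,d=d,im=im)
    for q in("tin_a_center","tray","salt_mill_center","flat_tin_center"):
        for r in env.cut_out(n,q):
            m=r["region"]&(d>0); print(n,q,round(r["conf"],2),np.round(r["uv"]),m.sum(),np.round(np.median(P[m],0),3) if m.any() else'', np.round(np.percentile(P[m],[2,98],axis=0),3).tolist() if m.any() else '')
    cv2.imwrite(f"pics/{n}0.png",im[...,::-1])
E
```

```text
{'time_s': 0.0, 'qpos': array([69.39059002, 18.43783233, -4.0156224 , 83.17246848,  1.29578311,
       78.54237196, -3.26007842]), 'joint_velocities': array([-0.00149471,  0.07015063,  0.07175982,  0.03701379, -0.05718131,
       -0.0613925 , -0.04131351]), 'effort': array([ 2.25634285e-04, -4.91286242e+01, -4.03945176e-01, -3.12527883e+01,
       -6.40417007e-02,  4.37301700e-02,  1.43210900e-04]), 'tool_pos': array([ 0.23708814, -0.6045975 ,  0.20329681]), 'tool_rot': array([-1.79892613e+02,  6.48077864e-03,  2.14192759e+01]), 'force': array([-0.51383638, -0.23068897, -0.17321498]), 'wrist_torque': array([ 0.04018174, -0.04277454,  0.03289199]), 'grip_width': 0.08730621528765833}
{'intrinsics': array([[482.46611697,   0.        , 327.97741279],
       [  0.        , 482.46611697, 200.69433435],
       [  0.        ,   0.        ,   1.        ]]), 'position': array([-0.42516617,  0.88010114,  0.61970469]), 'orientation': array([  66.05442306,   -0.32622038, -135.94014261])}
scene tin_a_center 0.59 [306. 208.] 312 [0.442 0.08  0.067] [[0.428, 0.037, 0.02], [0.509, 0.096, 0.075]]
scen
[... 235 characters left out ...]
91.21717129,   0.        , 319.91510759],
       [  0.        , 491.21717129, 192.33591706],
       [  0.        ,   0.        ,   1.        ]]), 'position': array([ 0.31216492, -0.02701985,  1.44117323]), 'orientation': array([  5.63900372,  -0.37389987, -90.19918617])}
top tin_a_center 0.95 [282. 185.] 534 [0.464 0.075 0.067] [[0.431, 0.048, 0.021], [0.499, 0.107, 0.077]]
top tray 0.78 [333. 188.] 2542 [ 0.466 -0.045  0.018] [[0.413, -0.195, 0.001], [0.514, 0.114, 0.074]]
top salt_mill_center 0.52 [193. 182.] 238 [0.481 0.316 0.073] [[0.464, 0.303, 0.001], [0.501, 0.353, 0.091]]
top flat_tin_center 0.93 [445. 206.] 774 [ 0.416 -0.392  0.036] [[0.379, -0.433, 0.007], [0.457, -0.354, 0.044]]
```

```bash
python3 - <<'E'
import cv2
a=cv2.imread("pics/top0.png")[130:250,160:480]; b=cv2.imread("pics/scene0.png")[130:250,200:520]
f=lambda x:cv2.resize(x,(800,300),interpolation=cv2.INTER_CUBIC)
import numpy as np
cv2.imwrite("pics/c1.png",np.vstack([f(a),f(b)]))
from h import *
P=np.load("top.npz")["P"]
m=(P[...,2]>.04)&(P[...,0]>.40)&(P[...,0]<.53)&(abs(P[...,1]+.04)<.18)
# tray outline: points above 5mm
m=(P[...,2]>.008)&(P[...,0]>.38)&(P[...,0]<.55)&(abs(P[...,1]+.04)<.2)
print(cv2.minAreaRect(P[m][:,:2].astype(np.float32)*1000))
for y in np.arange(-.2,.13,.01):
    k=m&(abs(P[...,1]-y)<.005)&(abs(P[...,0]-.464)<.02)
    print(round(y,3),k.sum(),np.round(np.percentile(P[k][:,2],[10,50,90]),3) if k.any() else '')
E
```

```text
((471.8995056152344, -37.43731689453125), (156.01930236816406, 384.1925354003906), 3.598820686340332)
-0.2 14 [0.068 0.071 0.074]
-0.19 62 [0.046 0.068 0.074]
-0.18 40 [0.054 0.062 0.066]
-0.17 53 [0.066 0.069 0.075]
-0.16 42 [0.068 0.072 0.076]
-0.15 56 [0.069 0.071 0.075]
-0.14 56 [0.06  0.065 0.07 ]
-0.13 58 [0.012 0.021 0.059]
-0.12 50 [0.01  0.013 0.015]
-0.11 35 [0.008 0.011 0.014]
-0.1 41 [0.01  0.013 0.016]
-0.09 42 [0.012 0.016 0.019]
-0.08 49 [0.011 0.016 0.02 ]
-0.07 47 [0.013 0.043 0.054]
-0.06 43 [0.054 0.059 0.064]
-0.05 56 [0.06  0.065 0.069]
-0.04 42 [0.064 0.067 0.07 ]
-0.03 56 [0.06  0.065 0.068]
-0.02 41 [0.053 0.058 0.062]
-0.01 48 [0.014 0.017 0.051]
0.0 50 [0.011 0.015 0.018]
0.01 41 [0.01  0.014 0.017]
0.02 45 [0.009 0.011 0.014]
0.03 26 [0.009 0.011 0.014]
0.04 50 [0.009 0.014 0.018]
0.05 57 [0.016 0.057 0.062]
0.06 56 [0.064 0.069 0.072]
0.07 43 [0.068 0.072 0.076]
0.08 55 [0.069 0.072 0.076]
0.09 43 [0.063 0.067 0.073]
0.1 41 [0.05  0.06  0.063]
0.11 67 [0.031 0.068 0.073]
0.12 10 [0.066 0.068 0.074]
```

View pics/c1.png

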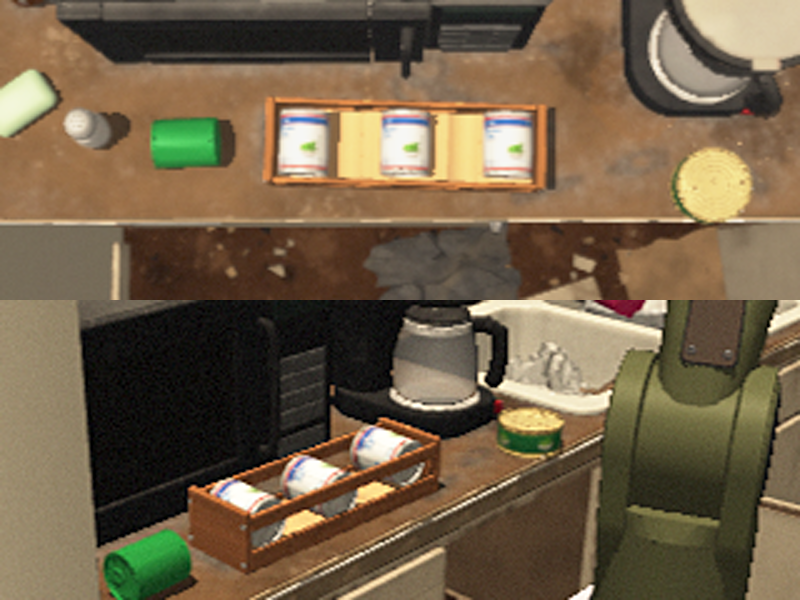

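```bash
python3 - <<'E'
from h import *
P=np.load("top.npz")["P"]
X,Y,Z=P[...,0],P[...,1],P[...,2]
m=((Z>.06)&(Z<.08)&(X>.40)&(X<.525)&(Y>-.215)&(Y<.135)).astype(np.uint8)
# largest connected component of everything crate-like
m2=((Z>.008)&(Z<.09)&(X>.395)&(X<.53)&(Y>-.22)&(Y<.135)).astype(np.uint8)
n,l,s,c=cv2.connectedComponentsWithStats(cv2.morphologyEx(m2,cv2.MORPH_OPEN,np.ones((3,3))))
i=1+s[1:,4].argmax(); k=l==i
print(s[i],cv2.minAreaRect(P[k][:,:2].astype(np.float32)*1000))
Q=P[k]
# rail lines: x edges versus y
ys=np.arange(-.19,.12,.02);lo=[];hi=[]
for y in ys:
    q=Q[(abs(Q[:,1]-y)<.01)&(Q[:,2]>.04)]; lo.append(np.percentile(q[:,0],3));hi.append(np.percentile(q[:,0],97))
print(np.polyfit(ys,lo,1),np.polyfit(ys,hi,1))
from scipy.optimize import least_squares
for y0,zc in((-.155,.0447),(-.04,.039),(.077,.0447)):
  for xs in((.435,.465),(.465,.495),(.435,.495)):
    q=P[(X>xs[0])&(X<xs[1])&(abs(Y-y0)<.024)&(Z>.045)]
    r=least_squares(lambda p:np.hypot(q[:,1]-p[0],q[:,2]-p[1])-.0287,[y0,zc],loss='soft_l1',f_scale=.002)
    print(y0,xs,len(q),np.round(r.x,4))
for r in (P[(Z>.1)&(X<x0+.04)&(X>=x0)] for x0 in(.36,.40,.44,.48,.52,.56)):
    q=r[(r[:,1]>-.75)&(r[:,1]<.3)]
    if len(q): print(q.min(0).round(3),q.max(0).round(3),len(q))
E
```

```text
[ 265  169  113   38 3696] ((463.55810546875, -40.13951110839844), (315.3626708984375, 97.15100860595703), 88.26446533203125)
[0.02912077 0.41772935] [0.03079966 0.51053243]
-0.155 (0.435, 0.465) 178 [-0.1572  0.0439]
-0.155 (0.465, 0.495) 181 [-0.158   0.0438]
-0.155 (0.435, 0.495) 359 [-0.1576  0.0438]
-0.04 (0.435, 0.465) 178 [-0.0394  0.0379]
-0.04 (0.465, 0.495) 181 [-0.0409  0.0379]
-0.04 (0.435, 0.495) 359 [-0.0402  0.0379]
0.077 (0.435, 0.465) 177 [0.0748 0.044 ]
0.077 (0.465, 0.495) 183 [0.0747 0.0438]
0.077 (0.435, 0.495) 360 [0.0747 0.0439]
[ 0.493 -0.446  0.1  ] [ 0.52  -0.35   0.276] 227
[ 0.52  -0.465  0.1  ] [ 0.56  -0.036  0.697] 1535
[ 0.56  -0.477  0.1  ] [0.6   0.3   0.933] 24072
```

The top view shows three white tins in the crate: left one at about (282,185) px, centre (322,187), right (363,187). The green look-alike lies to the left of the crate, with the mill beyond it and the flat tin to the right. The crate is at about (0.464, -0.040) with yaw -1.7°. The stray tins are at y=-0.158 and +0.075. I'll move over the right one first, with the hand closed.

>>> move_arm:
  steps:
    - [[0.03,-0.035,0.0],0.05]
    - [[0.065,-0.07,0.0],0.1]
    - [[0.1,-0.11,0.0],0.15]
    - [[0.135,-0.15,0.0],0.2]
    - [[0.17,-0.19,0.0],0.25]
    - [[0.205,-0.23,0.01],0.3]
    - [[0.24,-0.27,0.02],0.35]
    - [[0.275,-0.305,0.03],0.404]
    - [[0.3,-0.335,0.04],0.404]
    - [[0.311,-0.345,0.05],0.404]
    - [[0.311,-0.345,0.05],0.404]
    - [[0.311,-0.345,0.05],0.404]
  hand: 1
  squeeze: 10

```text
time_s: 2.0
tool_pos: [0.4005, -0.1721, 0.1546]
tool_rot: [180.0, -0.0, -1.9]
force: [0.7, -0.5, 0.7]
grip_width: 0.0004
```

>>> move_arm:
  steps:
    - [[0.03,-0.004,0.0],0.0]
    - [[0.057,-0.008,0.01],0.0]
    - [[0.057,-0.008,0.03],0.0]
    - [[0.057,-0.008,0.05],0.0]
    - [[0.057,-0.008,0.06],0.0]
    - [[0.057,-0.008,0.06],0.0]
    - [[0.057,-0.008,0.06],0.0]

```text
time_s: 2.88
tool_pos: [0.4586, -0.1648, 0.0952]
tool_rot: [180.0, -0.1, -1.8]
force: [0.2, 0.7, -0.4]
grip_width: 0.0003
```

```bash
python3 - <<'E'
from h import *
print(env.get_obs()["force"],env.get_obs()["tool_pos"])
o,im,d=cam("wrist"); cv2.imwrite("pics/w1.png",im[...,::-1])
E
```

```text
[ 0.21980219  0.66238798 -0.39360216] [ 0.45860926 -0.16479613  0.09519033]
```

View pics/w1.png

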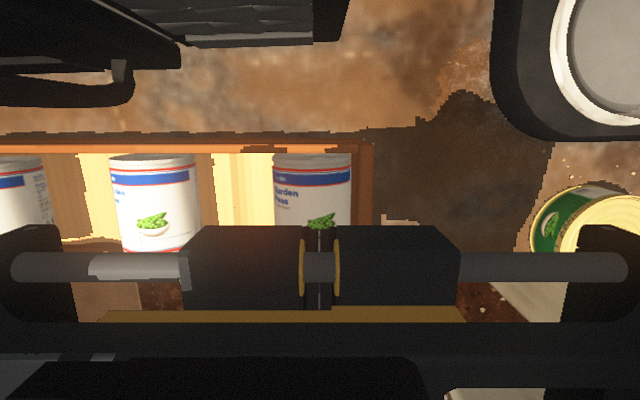

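The wrist view shows the closed fingers (about 320,270 px) in front of the right tin (312,190), with the end board to their right. I'll go down in small steps.

>>> move_arm:
  steps:
    - [[0,0,0.006],0]
    - [[0,0,0.01],0]
    - [[0,0,0.0115],0]
    - [[0,0,0.0125],0]
    - [[0,0,0.0125],0]

```text
time_s: 3.55
tool_pos: [0.4581, -0.1641, 0.0818]
tool_rot: [180.0, -0.0, -1.7]
force: [0.7, -0.1, -0.1]
grip_width: 0.0001
```

>>> move_arm:
  steps:
    - [[0,0,0.0005],0]
    - [[0,0,0.001],0]
    - [[0,0,0.001],0]

```text
time_s: 3.92
tool_pos: [0.4581, -0.1641, 0.0808]
tool_rot: [180.0, 0.0, -1.7]
force: [0.9, -0.3, -0.7]
grip_width: 0.0003
```

>>> move_arm:
  steps:
    - [[0,0,0.0005],0]
    - [[0,0,0.001],0]
    - [[0,0,0.001],0]

```text
time_s: 4.3
tool_pos: [0.4581, -0.1641, 0.0798]
tool_rot: [180.0, 0.0, -1.7]
force: [-0.4, 0.5, 0.4]
grip_width: 0.0005
```

>>> move_arm:
  steps:
    - [[0,0,0.0003],0]
    - [[0,0,0.0006],0]
    - [[0,0,0.0006],0]

```text
time_s: 4.68
tool_pos: [0.4581, -0.1641, 0.0792]
tool_rot: [180.0, 0.0, -1.7]
force: [0.1, 0.4, -0.1]
grip_width: 0.0005
```

>>> move_arm:
  steps:
    - [[0,0,0.0003],0]
    - [[0,0,0.0006],0]
    - [[0,0,0.0006],0]

```text
time_s: 5.05
tool_pos: [0.4581, -0.1641, 0.0786]
tool_rot: [180.0, 0.0, -1.7]
force: [0.1, -0.1, -0.8]
grip_width: 0.0007
```

>>> move_arm:
  steps:
    - [[0,0,0.0003],0]
    - [[0,0,0.0006],0]
    - [[0,0,0.0006],0]

```text
time_s: 5.42
tool_pos: [0.4581, -0.1641, 0.078]
tool_rot: [180.0, 0.0, -1.7]
force: [-0.5, -0.8, 0.5]
grip_width: 0.0008
```

```bash
python3 - <<'E'
from h import *
o,im,d=cam("scene"); cv2.imwrite("pics/s2.png",cv2.resize(im[150:270,240:400,::-1],(800,600),interpolation=cv2.INTER_CUBIC))
E
```

```text
(no output)
```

View pics/s2.png

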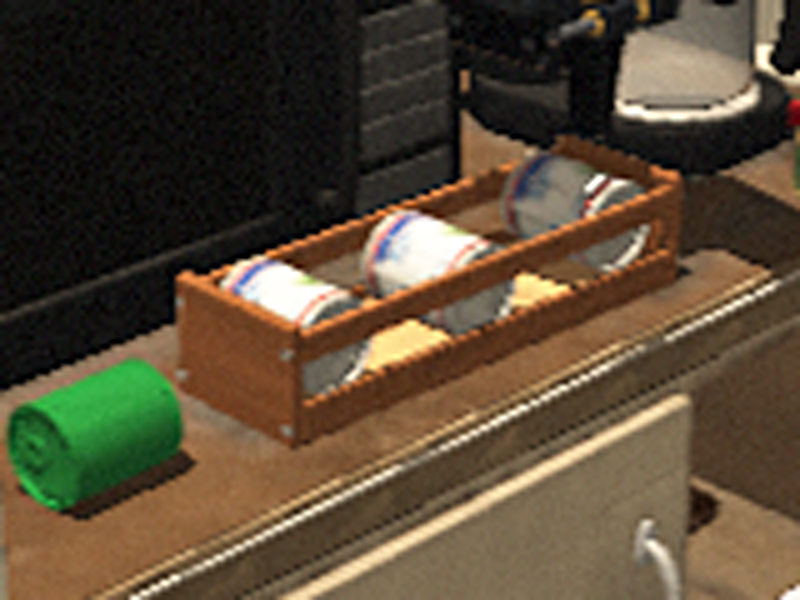

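>>> move_arm:
  steps:
    - [[0,0,0.0003],0]
    - [[0,0,0.0006],0]
    - [[0,0,0.0006],0]

```text
time_s: 5.85
tool_pos: [0.4581, -0.1642, 0.0774]
tool_rot: [180.0, 0.0, -1.7]
force: [-0.0, -0.2, 0.3]
grip_width: 0.0002
```

```bash
python3 - <<'E'
from h import *
o=env.get_obs();print(o["force"],o["wrist_torque"],o["effort"],o["grip_width"])
for n in("scene","top"):
  o,im,d=cam(n);K,T=pose(n,o);P=pts(d,K,T)
  k=(P[...,0]>.43)&(P[...,0]<.50)&(abs(P[...,1]+.16)<.035)&(P[...,2]>.05)&(P[...,2]<.16)&(im.max(-1)<70)
  q=P[k];print(n,len(q))
  for z in np.arange(.06,.14,.006):
    s=q[abs(q[:,2]-z)<.003]
    if len(s)>2: print(round(z,3),len(s),s.min(0).round(3),s.max(0).round(3))
E
```

```text
[-0.03278309 -0.21259868  0.27400633] [0.02666918 0.03980783 0.03482364] [-1.40230018e-04 -3.08434081e+01 -1.41125087e+00 -2.79260838e+01
 -3.28302628e-02 -6.79979310e-02 -6.77133412e-04] 0.00023721916346316216
scene 217
0.06 8 [ 0.431 -0.193  0.059] [ 0.489 -0.135  0.063]
0.066 9 [ 0.434 -0.192  0.063] [ 0.499 -0.138  0.066]
0.072 3 [ 0.476 -0.194  0.071] [ 0.492 -0.161  0.073]
0.096 6 [ 0.444 -0.167  0.097] [ 0.463 -0.153  0.099]
0.102 21 [ 0.443 -0.169  0.1  ] [ 0.471 -0.152  0.105]
0.108 15 [ 0.445 -0.168  0.106] [ 0.468 -0.15   0.111]
0.114 19 [ 0.445 -0.174  0.111] [ 0.468 -0.149  0.117]
0.12 15 [ 0.445 -0.17   0.117] [ 0.466 -0.15   0.123]
0.126 18 [ 0.442 -0.169  0.124] [ 0.464 -0.147  0.129]
0.132 22 [ 0.444 -0.178  0.129] [ 0.468 -0.148  0.134]
0.138 22 [ 0.446 -0.178  0.135] [ 0.469 -0.145  0.141]
top 0
```

>>> move_arm:
  steps:
    - [[0,0,0.0003],0]
    - [[0,0,0.0006],0]
    - [[0,0,0.0006],0]

```text
time_s: 6.32
tool_pos: [0.4581, -0.1641, 0.0768]
tool_rot: [180.0, 0.0, -1.7]
force: [-1.2, -1.0, -0.4]
grip_width: -0.0
```

>>> move_arm:
  steps:
    - [[0,0,0.0003],0]
    - [[0,0,0.0006],0]
    - [[0,0,0.0006],0]

```text
time_s: 6.7
tool_pos: [0.4581, -0.1641, 0.0762]
tool_rot: [180.0, 0.0, -1.7]
force: [0.0, -0.4, 0.1]
grip_width: 0.0007
```

```bash
python3 - <<'E'
from h import *
o,im,d=cam("scene"); K,T=pose("scene")
tip=np.array(o["tool_pos"])
for z in(-.008,.011):
  c=T[:3,:3].T@(tip+[0,0,z]-T[:3,3]); print(K[0,2]+K[0,0]*c[0]/-c[2],K[1,2]-K[1,1]*c[1]/-c[2])
cv2.imwrite("pics/s3.png",cv2.resize(im[145:220,320:420,::-1],(800,600),interpolation=cv2.INTER_CUBIC))
E
```

```text
356.94469265795624 184.50724357992817
357.1329897069018 178.69743835680237
```

View pics/s3.png

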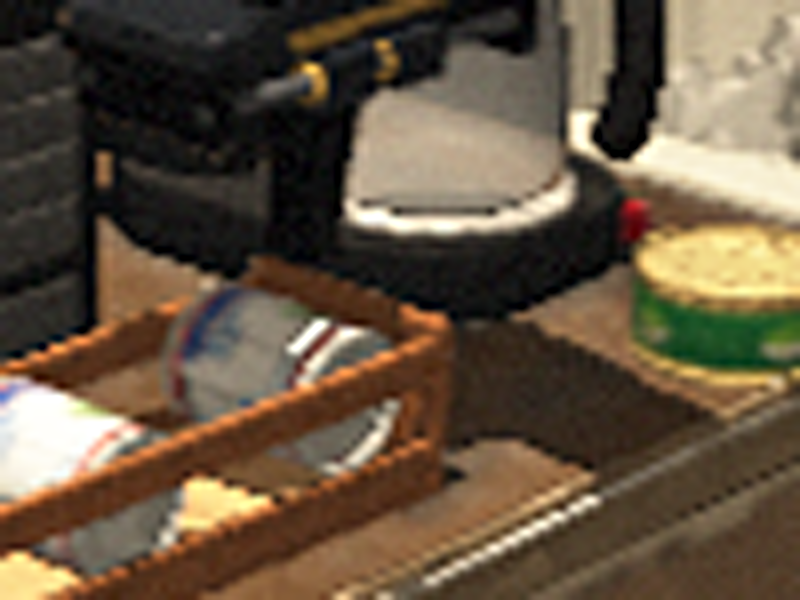

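```bash
python3 - <<'E'
from h import *
o,im,d=cam("scene"); K,T=pose("scene"); P=pts(d,K,T); D=np.load("scene.npz"); d0=D["d"]
for v in range(164,196,2): print(v,[f"{1000*d[v,u]:.0f}/{1000*(d0[v,u]-d[v,u]):.0f}" for u in range(348,370,2)])
for v in range(164,190,2): print(v,[(P[v,u]*1000).astype(int).tolist() for u in (352,356,360)])
E
```

```text
164 ['1702/6', '1720/-8', '1435/287', '1436/285', '1427/305', '1427/251', '1439/225', '1441/225', '1655/-3', '1643/6', '1646/-2']
166 ['1717/-7', '1722/-10', '1706/10', '1438/278', '1431/280', '1432/245', '1435/235', '1441/222', '1654/7', '1648/2', '1644/9']
168 ['1698/2', '1694/1', '1694/2', '1447/252', '1435/259', '1432/263', '1442/240', '1444/214', '1661/3', '1658/-4', '1653/-7']
170 ['1682/1', '1687/-9', '1676/7', '1446/230', '1443/240', '1434/244', '1450/219', '1445/223', '1666/4', '1666/-6', '1651/1']
172 ['1682/-6', '1678/-10', '1670/-2', '1446/211', '1442/218', '1441/216', '1452/209', '1659/4', '1667/-12', '1661/-1', '1661/-14']
174 ['0/1679', '1674/-1', '1671/-9', '1450/209', '1442/208', '1440/213', '1454/200', '1648/0', '1639/14', '1643/2', '1642/-2']
176 ['1683/4', '1667/11', '1667/-0', '1452/209', '1446/204', '1445/201', '1457/189', '1638/-1638', '0/1633', '1635/-0', '1632/2']
178 ['1686/2', '1675/6', '1517/-4', '1510/6', '1505/-0', '1447/202', '1641/5', '1629/10', '1645/-11', '1630/3', '1630/-3']
180 ['1499/-4', '1510/7', '1514/7', '1510/10', '1507/1', '1504/-5', '1496/-
[... 934 characters left out ...]
[449, -165, 136]]
166 [[630, -337, 39], [451, -149, 133], [445, -160, 132]]
168 [[621, -327, 37], [452, -150, 126], [448, -163, 124]]
170 [[607, -311, 37], [455, -154, 118], [451, -167, 116]]
172 [[601, -305, 33], [453, -152, 113], [450, -167, 109]]
174 [[600, -304, 26], [451, -150, 107], [450, -167, 103]]
176 [[596, -299, 21], [452, -151, 100], [450, -168, 96]]
178 [[502, -191, 69], [486, -191, 74], [559, -298, 24]]
180 [[498, -187, 65], [485, -191, 67], [470, -192, 71]]
182 [[474, -159, 72], [484, -190, 61], [466, -188, 67]]
184 [[465, -149, 71], [453, -153, 74], [447, -166, 72]]
186 [[456, -139, 70], [447, -147, 71], [436, -153, 72]]
188 [[455, -139, 64], [440, -139, 69], [429, -145, 70]]
```

The depth shows the real fingertip is still about 20 mm above the tin, so I'll keep going down with the force as guard.

>>> move_arm:
  steps:
    - [[0,0,0.001],0]
    - [[0,0,0.002],0]

```text
time_s: 7.05
tool_pos: [0.4581, -0.1641, 0.0742]
tool_rot: [180.0, 0.0, -1.7]
force: [-0.2, 0.3, -0.7]
grip_width: 0.0005
```

>>> move_arm:
  steps:
    - [[0,0,0.001],0]
    - [[0,0,0.002],0]

```text
time_s: 7.3
tool_pos: [0.4581, -0.1641, 0.0721]
tool_rot: [180.0, 0.0, -1.7]
force: [0.3, 0.7, -0.1]
grip_width: 0.0004
```

>>> move_arm:
  steps:
    - [[0,0,0.001],0]
    - [[0,0,0.002],0]

```text
time_s: 7.55
tool_pos: [0.4581, -0.1641, 0.0702]
tool_rot: [180.0, 0.0, -1.7]
force: [0.3, -0.1, -0.8]
grip_width: 0.0004
```

>>> move_arm:
  steps:
    - [[0,0,0.001],0]
    - [[0,0,0.002],0]

```text
time_s: 7.8
tool_pos: [0.4581, -0.1641, 0.0682]
tool_rot: [180.0, -0.0, -1.7]
force: [-0.5, -0.6, -0.4]
grip_width: 0.0002
```

```bash
cat >> h.py <<'E'
def fing():
    o,im,d=cam("scene"); K,T=pose("scene"); P=pts(d,K,T); d0=np.load("scene.npz")["d"]; p=np.array(o["tool_pos"])
    k=(d>0)&(d0-d>.06)&(abs(P[...,0]-p[0])<.03)&(abs(P[...,1]-p[1])<.03)&(P[...,2]<.12)
    q=P[k]; print(o["time_s"],p.round(4),o["force"].round(2),"fingertip z",np.sort(q[:,2])[:6].round(4), "y",q[:,1].min().round(3),q[:,1].max().round(3))
E
python3 -c "
from h import *
fing()"
```

```text
7.8 [ 0.4581 -0.1641  0.0682] [-0.51 -0.6  -0.39] fingertip z [0.0894 0.0923 0.0929 0.0944 0.0948 0.095 ] y -0.175 -0.149
```

>>> move_arm:
  steps:
    - [[0,0,0.001],0]
    - [[0,0,0.002],0]

```text
time_s: 8.1
tool_pos: [0.4581, -0.1641, 0.0662]
tool_rot: [180.0, -0.0, -1.7]
force: [-0.3, 0.2, 0.2]
grip_width: 0.0004
```

>>> move_arm:
  steps:
    - [[0,0,0.001],0]
    - [[0,0,0.002],0]

```text
time_s: 8.35
tool_pos: [0.4581, -0.1641, 0.0642]
tool_rot: [180.0, -0.0, -1.7]
force: [0.4, -0.1, 1.3]
grip_width: 0.0002
```

```bash
sed -i 's/>.06)&(abs/>.025)\&(abs/' h.py
python3 -c "
from h import *
fing()"
```

```text
8.35 [ 0.4581 -0.1641  0.0642] [ 0.45 -0.14  1.33] fingertip z [0.0832 0.0839 0.084  0.084  0.084  0.0845] y -0.175 -0.146
```

>>> move_arm:
  steps:
    - [[0,0,0.001],0]
    - [[0,0,0.002],0]

```text
time_s: 8.65
tool_pos: [0.4581, -0.1641, 0.0622]
tool_rot: [180.0, -0.0, -1.7]
force: [-0.8, -1.2, -0.9]
grip_width: 0.0006
```

>>> move_arm:
  steps:
    - [[0,0,0.001],0]
    - [[0,0,0.002],0]

```text
time_s: 8.9
tool_pos: [0.4581, -0.1641, 0.0602]
tool_rot: [180.0, 0.0, -1.7]
force: [-0.4, -0.1, 0.5]
grip_width: 0.0003
```

>>> move_arm:
  steps:
    - [[0,0,0.0005],0]
    - [[0,0,0.001],0]

```text
time_s: 9.15
tool_pos: [0.4581, -0.1641, 0.0592]
tool_rot: [180.0, 0.0, -1.7]
force: [-0.0, -1.1, -0.5]
grip_width: 0.0005
```

>>> move_arm:
  steps:
    - [[0,0,0.0005],0]
    - [[0,0,0.001],0]

```text
time_s: 9.4
tool_pos: [0.4581, -0.1641, 0.0582]
tool_rot: [180.0, -0.0, -1.7]
force: [-0.3, 0.4, 0.5]
grip_width: 0.0005
```

>>> move_arm:
  steps:
    - [[0,0,0.0005],0]
    - [[0,0,0.001],0]

```text
time_s: 9.65
tool_pos: [0.4581, -0.1642, 0.0572]
tool_rot: [180.0, 0.0, -1.7]
force: [0.4, -0.2, 0.5]
grip_width: 0.0006
```

```bash
python3 -c "
from h import *
fing()"
```

```text
9.65 [ 0.4581 -0.1642  0.0572] [ 0.41 -0.23  0.51] fingertip z [0.0783 0.0783 0.0794 0.0794 0.0797 0.0801] y -0.177 -0.146
```

>>> move_arm:
  steps:
    - [[0,0,0.0005],0]
    - [[0,0,0.001],0]

```text
time_s: 9.95
tool_pos: [0.4581, -0.1641, 0.0562]
tool_rot: [180.0, -0.0, -1.7]
force: [0.0, 0.1, -0.8]
grip_width: 0.0005
```

>>> move_arm:
  steps:
    - [[0,0,0.0005],0]
    - [[0,0,0.001],0]

```text
time_s: 10.2
tool_pos: [0.4581, -0.1643, 0.0554]
tool_rot: [180.0, -0.0, -1.7]
force: [-1.8, 0.4, 4.3]
grip_width: 0.0002
```

>>> move_arm:
  steps:
    - [[0,0,0.0003],0]
    - [[0,0,0.0006],0]

```text
time_s: 10.45
tool_pos: [0.4582, -0.1645, 0.0554]
tool_rot: [180.0, -0.0, -1.7]
force: [-2.4, 0.3, 8.5]
grip_width: 0.0005
```

>>> move_arm:
  steps:
    - [[0,0,0.0003],0]
    - [[0,0,0.0006],0]

```text
time_s: 10.7
tool_pos: [0.4582, -0.1647, 0.0553]
tool_rot: [179.9, -0.0, -1.7]
force: [-3.8, -0.5, 11.3]
grip_width: 0.0004
```

```bash
python3 -c "
from h import *
fing()"
```

```text
10.7 [ 0.4582 -0.1647  0.0553] [-3.77 -0.48 11.33] fingertip z [0.0737 0.0769 0.0775 0.0778 0.0785 0.0789] y -0.177 -0.147
```

Contact came at a TCP z of 0.0555, and the command stiffness is about 6 N/mm. Now the first roll stroke.

>>> move_arm:
  steps:
    - [[0,-0.004,0],0]
    - [[0,-0.008,0],0]
    - [[0,-0.012,0],0]
    - [[0,-0.016,0],0]
    - [[0,-0.02,0],0]
    - [[0,-0.024,0],0]
    - [[0,-0.028,0],0]
    - [[0,-0.028,0],0]

```text
time_s: 11.75
tool_pos: [0.4589, -0.1359, 0.0548]
tool_rot: [180.0, 0.0, -1.7]
force: [-3.0, 0.3, 7.7]
grip_width: 0.0005
```

```bash
cat >> h.py <<'E'
from scipy.optimize import least_squares
def tins(y0s):
    o,im,d=cam("top"); K,T=pose("top"); P=pts(d,K,T); X,Y,Z=P[...,0],P[...,1],P[...,2]
    for y0 in y0s:
      for a,b in((.433,.45),(.478,.495)):
        y,z=y0,.044
        for _ in range(4):
          q=P[(X>a)&(X<b)&(abs(Y-y)<.024)&(Z>.045)&(Z<.08)&(im.max(-1)>50)]
          if len(q)<8: break
          y,z=least_squares(lambda p:np.hypot(q[:,1]-p[0],q[:,2]-p[1])-.0287,[y,z],loss='soft_l1',f_scale=.002).x
        print("tin",y0,(a,b),len(q),round(y,4),round(z,4))
E
python3 -c "
from h import *
fing(); tins([-.15,-.04,.075])"
```

```text
11.75 [ 0.4589 -0.1359  0.0548] [-2.97  0.34  7.74] fingertip z [0.0259 0.0266 0.0272 0.0272 0.0294 0.03  ] y -0.149 -0.111
tin -0.15 (0.433, 0.45) 0 -0.15 0.044
tin -0.15 (0.478, 0.495) 0 -0.15 0.044
tin -0.04 (0.433, 0.45) 49 -0.0406 0.039
tin -0.04 (0.478, 0.495) 46 -0.0419 0.0392
tin 0.075 (0.433, 0.45) 102 0.0756 0.0437
tin 0.075 (0.478, 0.495) 102 0.0747 0.0439
```

>>> move_arm:
  steps:
    - [[0,0,-0.004],0]
    - [[0,0,-0.008],0]
    - [[0,0.01,-0.008],0]
    - [[0,0.018,-0.008],0]
    - [[0,0.018,-0.008],0]
    - [[0,0.018,-0.004],0]
    - [[0,0.018,-0.002],0]
    - [[0,0.018,-0.001],0]
    - [[0,0.018,0.0],0]

```text
time_s: 12.98
tool_pos: [0.4583, -0.1545, 0.0549]
tool_rot: [179.9, 0.0, -1.7]
force: [-3.4, -0.3, 11.6]
grip_width: 0.0009
```

```bash
python3 - <<'E'
from h import *
o,im,d=cam("scene"); K,T=pose("scene"); print(o["force"],o["tool_pos"])
cv2.imwrite("pics/s4.png",cv2.resize(im[145:245,280:400,::-1],(720,600),interpolation=cv2.INTER_CUBIC))
E
```

```text
[-3.36627006 -0.29610549 11.58551482] [ 0.45834851 -0.15451444  0.05493164]
```

View pics/s4.png

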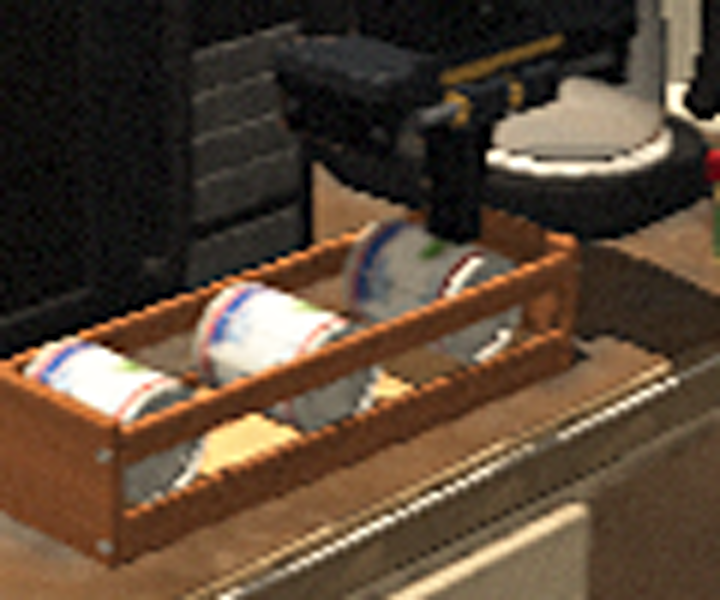

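The tin has rolled about 14 mm off the end board (at 430,290 px in the crop) and the finger is on top of it again. Second stroke, then lift.

>>> move_arm:
  steps:
    - [[0,-0.004,0],0]
    - [[0,-0.008,0],0]
    - [[0,-0.012,0],0]
    - [[0,-0.016,0],0]
    - [[0,-0.02,0],0]
    - [[0,-0.024,0],0]
    - [[0,-0.028,0],0]
    - [[0,-0.032,0],0]
    - [[0,-0.036,0],0]
    - [[0,-0.04,0],0]
    - [[0,-0.044,-0.001],0]
    - [[0,-0.044,-0.01],0]
    - [[0,-0.044,-0.02],0]

```text
time_s: 14.65
tool_pos: [0.4598, -0.1103, 0.0746]
tool_rot: [180.0, -0.0, -1.7]
force: [-0.3, 0.4, -0.1]
grip_width: 0.0006
```

```bash
python3 - <<'E'
from h import *
o,im,d=cam("scene"); K,T=pose("scene"); print(o["force"],o["tool_pos"])
P=pts(d,K,T);X,Y,Z=P[...,0],P[...,1],P[...,2]
k=(X>.425)&(X<.5)&(Z>.062)&(Z<.077)&(im.max(-1)>60)
for y in np.arange(-.18,-.05,.01):
  q=P[k&(abs(Y-y)<.005)]; print(round(y,2),len(q),np.percentile(q[:,2],[50,90]).round(4) if len(q) else '')
cv2.imwrite("pics/s5.png",cv2.resize(im[145:245,280:400,::-1],(720,600),interpolation=cv2.INTER_CUBIC))
E
```

```text
[-0.33038631  0.35470577 -0.1460185 ] [ 0.45983507 -0.11027551  0.07463744]
-0.18 2 [0.0679 0.0682]
-0.17 0 
-0.16 0 
-0.15 1 [0.0632 0.0632]
-0.14 0 
-0.13 1 [0.0634 0.0634]
-0.12 15 [0.0669 0.0679]
-0.11 35 [0.068  0.0695]
-0.1 53 [0.0658 0.0683]
-0.09 16 [0.0631 0.0642]
-0.08 0 
-0.07 0 
-0.06 0
```

View pics/s5.png

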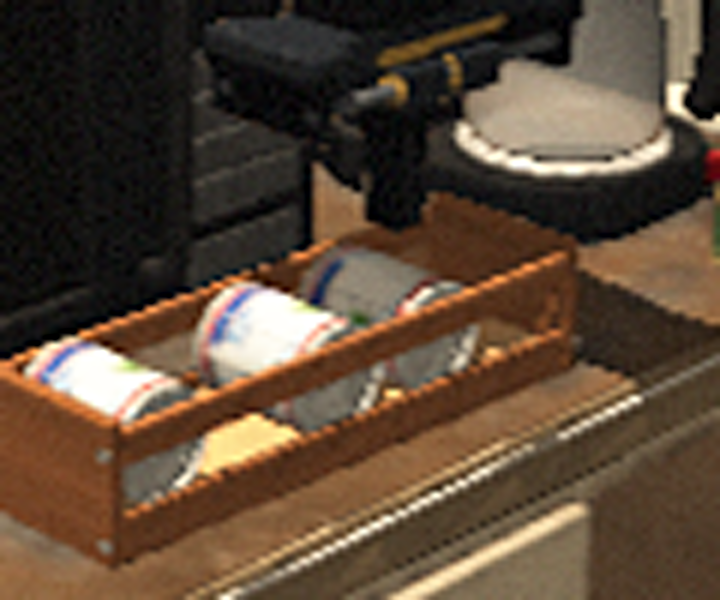

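The right tin is down in its hollow (370,300 px in the crop; crown at y≈-0.108, top 0.068). Next, the left tin.

>>> move_arm:
  steps:
    - [[0,-0.03,0],0]
    - [[-0.001,-0.07,0],0]
    - [[-0.002,-0.11,0],0]
    - [[-0.003,-0.15,0],0]
    - [[-0.003,-0.18,0],0]
    - [[-0.003,-0.194,0],0]
    - [[-0.003,-0.194,0.006],0]
    - [[-0.003,-0.194,0.012],0]
    - [[-0.003,-0.194,0.016],0]
    - [[-0.003,-0.194,0.016],0]

```text
time_s: 15.95
tool_pos: [0.4622, 0.083, 0.0575]
tool_rot: [180.0, 0.1, -1.8]
force: [0.6, 0.7, -0.0]
grip_width: 0.0005
```

>>> move_arm:
  steps:
    - [[0,0,0.0005],0]
    - [[0,0,0.001],0]
    - [[0,0,0.0015],0]

```text
time_s: 16.32
tool_pos: [0.4627, 0.0839, 0.0566]
tool_rot: [180.0, -0.0, -1.7]
force: [-0.2, -0.9, 0.5]
grip_width: 0.0004
```

>>> move_arm:
  steps:
    - [[0,0,0.0005],0]
    - [[0,0,0.001],0]

```text
time_s: 16.58
tool_pos: [0.4626, 0.0838, 0.0555]
tool_rot: [180.0, 0.0, -1.7]
force: [-1.2, 0.2, 0.6]
grip_width: 0.0005
```

>>> move_arm:
  steps:
    - [[0,0,0.0005],0]
    - [[0,0,0.001],0]

```text
time_s: 16.82
tool_pos: [0.4627, 0.0839, 0.0547]
tool_rot: [180.0, -0.0, -1.7]
force: [-0.8, 0.0, 3.7]
grip_width: 0.0004
```

>>> move_arm:
  steps:
    - [[0,0,0.0005],0]
    - [[0,0,0.001],0]
    - [[0,0.004,0.001],0]
    - [[0,0.008,0.001],0]
    - [[0,0.012,0.001],0]
    - [[0,0.016,0.001],0]
    - [[0,0.02,0.001],0]
    - [[0,0.024,0.001],0]
    - [[0,0.028,0.001],0]
    - [[0,0.032,0.001],0]
    - [[0,0.032,0.001],0]

```text
time_s: 18.2
tool_pos: [0.4621, 0.0516, 0.0552]
tool_rot: [179.9, -0.0, -1.8]
force: [-4.4, -0.2, 15.1]
grip_width: 0.0003
```

>>> move_arm:
  steps:
    - [[0,0,-0.004],0]
    - [[0,0,-0.008],0]
    - [[0,-0.01,-0.008],0]
    - [[0,-0.018,-0.008],0]
    - [[0,-0.018,-0.008],0]
    - [[0,-0.018,-0.004],0]
    - [[0,-0.018,-0.002],0]
    - [[0,-0.018,-0.001],0]
    - [[0,-0.018,0.0],0]

```text
time_s: 19.32
tool_pos: [0.4621, 0.0702, 0.0544]
tool_rot: [-180.0, 0.0, -1.7]
force: [-4.4, 0.5, 11.7]
grip_width: 0.0005
```

```bash
python3 - <<'E'
from h import *
o,im,d=cam("scene"); print(o["force"],o["tool_pos"])
cv2.imwrite("pics/s6.png",cv2.resize(im[145:245,280:400,::-1],(720,600),interpolation=cv2.INTER_CUBIC))
E
```

```text
[-4.3523213   0.520576   11.73685425] [0.46210474 0.07020023 0.05435318]
```

View pics/s6.png

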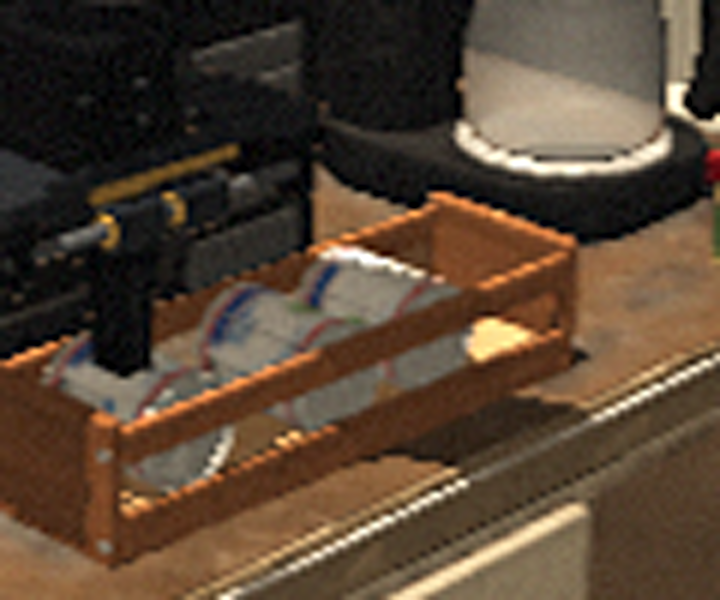

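The left tin has rolled off its end board (140,420 px in the crop). Second stroke on it.

>>> move_arm:
  steps:
    - [[0,0.004,0],0]
    - [[0,0.008,0],0]
    - [[0,0.012,0],0]
    - [[0,0.016,0],0]
    - [[0,0.02,0],0]
    - [[0,0.024,0],0]
    - [[0,0.028,0],0]
    - [[0,0.032,0],0]
    - [[0,0.036,0],0]
    - [[0,0.04,0],0]
    - [[0,0.042,-0.001],0]
    - [[0,0.042,-0.01],0]
    - [[0,0.042,-0.03],0]

```text
time_s: 21.0
tool_pos: [0.4601, 0.0282, 0.0834]
tool_rot: [-180.0, 0.1, -1.7]
force: [0.1, -0.2, 1.0]
grip_width: 0.0004
```

>>> move_arm:
  steps:
    - [[0,0,-0.05],0]
    - [[0,0,-0.09],0]
    - [[-0.03,0.03,-0.1],0]
    - [[-0.03,0.08,-0.1],0]
    - [[-0.03,0.13,-0.1],0]
    - [[-0.03,0.18,-0.1],0]
    - [[-0.03,0.23,-0.1],0]
    - [[-0.03,0.28,-0.1],0]
    - [[-0.03,0.28,-0.1],0]
    - [[-0.03,0.28,-0.1],0]

```text
time_s: 22.25
tool_pos: [0.4227, -0.2501, 0.1836]
tool_rot: [-179.9, -0.0, -1.7]
force: [0.1, -0.1, 0.1]
grip_width: -0.0
```

```bash
python3 - <<'E'
from h import *
tins([-.108,-.04,.028])
o,im,d=cam("top"); K,T=pose("top"); P=pts(d,K,T)
for q in("salt_mill_center","flat_tin_center"):
    for r in env.cut_out("top",q)[:1]:
        m=r["region"]&(d>0); print(q,round(r["conf"],2),np.round(r["uv"]),np.median(P[m],0).round(3))
a=im[130:250,160:480,::-1]
cv2.imwrite("pics/t7.png",cv2.resize(a,(800,300),interpolation=cv2.INTER_CUBIC))
E
```

```text
tin -0.108 (0.433, 0.45) 101 -0.1074 0.0379
tin -0.108 (0.478, 0.495) 98 -0.1089 0.0384
tin -0.04 (0.433, 0.45) 100 -0.0396 0.0377
tin -0.04 (0.478, 0.495) 97 -0.0415 0.0381
tin 0.028 (0.433, 0.45) 101 0.0295 0.0387
tin 0.028 (0.478, 0.495) 98 0.027 0.038
salt_mill_center 0.78 [195. 181.] [0.481 0.316 0.074]
```

View pics/t7.png

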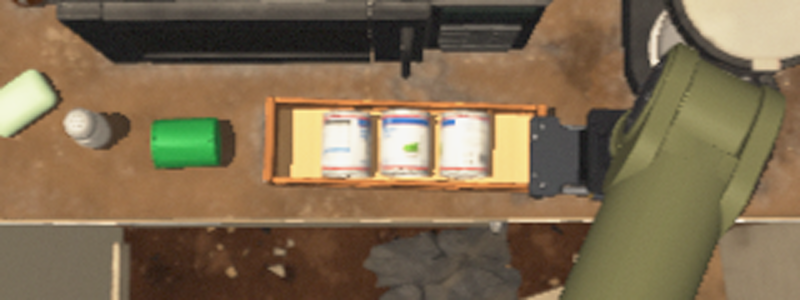

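All three tins lie side by side in the hollows (crop x of about 348, 405 and 466 px), and their spacing matches the hollows. Handing in.

```bash
python3 -c "
from h import *
tins([-.108,-.04,.028]); print(env.sign_off())"
```

```text
tin -0.108 (0.433, 0.45) 103 -0.1078 0.0375
tin -0.108 (0.478, 0.495) 99 -0.109 0.0381
tin -0.04 (0.433, 0.45) 100 -0.0384 0.0374
tin -0.04 (0.478, 0.495) 99 -0.0416 0.0375
tin 0.028 (0.433, 0.45) 102 0.0279 0.0386
tin 0.028 (0.478, 0.495) 99 0.0262 0.0384
the job is handed in; nothing more can be done
None
```

I rolled both stray tins into the outer hollows and handed the job in shortly after 22 s. Each took two light strokes of the closed fingertips on its top, and the highest force I read was about 16 N. `sign_off` gives no verdict, so success is judged from my own checks below.

**Tins:** the last top-camera fits put the three tins at y ≈ -0.108, -0.040 and +0.027 m, with centres about 38 mm up. That is within about 1 mm of each hollow's line. Each tin is square to the crate within about 0.04 rad, and nothing is touching them.

**Bystanders:** the mill read the same position as at the start. I couldn't recheck the flat tin in the last view because the arm hid it. The arm only passed well above it.

**Disagreement:** with the fingers closed, contact came with the TCP about 18 mm below the tin's top. The text puts the fingertips 8 mm ahead of the TCP, so contact should have come with it about 8 mm above. I found the contact height from the depth camera and the force reading instead.

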